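# Clamp the silicone ear's board in its bench stand

## Robot

A 6-joint arm with a two-finger parallel gripper is mounted at the origin on the work surface. World frame = base frame: x ahead of the robot, y to its left, z up, the work surface at z = 0. Lengths are in mm, angles in rad, forces in N, time in s.
With the tool pointing down it reaches from about 275 to 750 mm from the base axis. Payload 10.2 kg.
Tool frame: the origin (TCP) lies on the front face of the gripper's body, between the roots of the fingers; the fingertips stand 73 mm ahead of it and the grasp point (between the pads) lies 54 mm ahead of it; z points along the fingers, y is the line along which they close (so a half turn about z gives the same grasp; the last joint's range is limited). The gripper opens to 85 mm and grips with 20 to 120 N. Pads are 22 mm wide; open, the fingers measure 114 mm over their backs; the gripper's body (76 mm by 85 mm) begins 54 mm behind the grasp point. The pads swing forward as they close: fully open they stand 13 mm farther back than shut.
Start: joints at [-1.379, 0.313, 1.498, -0, 1.331, -0.223], TCP at [211.567, -480.49, 303.894] pointing down, gripper open.
Joint ranges: [-2.94, 2.94], [-0.97, 2.17], [0.19, 2.56], [-1.23, 4.37], [0.02, 3.11], [-2.88, 2.88]. Speed limits (rad/s): [2.39, 2.39, 3.01, 3.14, 3.14, 3.14].

## Interface

Orientations are given as a unit quaternion [w, x, y, z].
In Python, from rig import * gives the robot as it stands.
- The arm moves only by the tool step_arm, never from a script. Its argument "plan" is a list of rows, each an object with "offset": the shift along the tool's x, y, z in cm, a list of three; "rot": the turn, a rotation vector about the tool's x, y, z in degrees, a list of three; "gripper": the finger opening in cm, from 0 to 8.54. In form: [{"offset": [x, y, z], "rot": [wx, wy, wz], "gripper": gripper}, ...]. A call has 1 to 12 rows; each row is the pose to reach, as a shift and turn from the pose commanded when the call began, along the tool's axes at that moment; what a row does not reach only later rows make up. A row lasts 1/10 s, in which the tool goes at most 50 mm and 8.59 degrees, less where a joint would pass 70% of its speed; a pose out of reach is approached as far as the arm can. A call with a gripper value outside its range is refused whole. The fingers move at their own pace and stop on an object; "squeeze" is the grip in N (left out, the last holds). Time passes only in rows, so rows that repeat a pose let the fingers close. It gives the time, the measured TCP pose, the force, the opening and the grip force at its end, in the units of the state.
- sense(): the state, without advancing time (a new reading comes with each control period).
- capture(name): name is "scene" or "top"; returns a dict with "color" (420x560x3 uint8, red, green, blue), "depth" (420x560 float32, mm along the optical axis (not along the pixel's ray), 0 where there is no reading), "vertical_fov" (degrees; the focal length in pixels is half the picture's height over the tangent of half this angle, whatever the lens; pixels are square), "cx", "cy" (the principal point, pixels), "rvec" (rotation vector, rad) and "tvec" (3), from world to camera coordinates, as OpenCV has them. Camera axes: x right, y down, z forward; pixel columns grow to the right and rows downward; lengths in mm; the calibration is good to about 2 mm. A picture is of the moment at which its call begins.
- finish_job(): hands the job in; it is judged then, once.
The state is a dict: "time_s": time; "joints": joint angles; "dq": joint speeds; "tau": joint torques, N m; "eef_pos": TCP position; "ee_rot": TCP orientation; "force": force on the tool from outside, world axes, zero at the start; "wrist_torque": the same for the moment, N m; "grip_width": opening from 0.0 (shut) to 1.0 (fully open); "grip_force": force on a finger pad.
Only numpy, scipy, OpenCV 4.12 (cv2) and the standard library are available. Lean on these libraries where they do the work, as an engineer would, in place of code of your own. Each camera call takes 0.05 s, during which the arm holds its last target. There are 200 camera calls.

## Task

Push the board with the silicone ear fully home against the end stop of its wooden stand, then screw the red-levered clamp bolt down clockwise until it sits snug on the board (firm finger-tight, not forced), and fold its lever down flat to lock it. Do not touch the painted ear or its plaster block, and leave the other things on the bench where they are.

Things in the scene. Friction and masses are not known exactly. Their poses are not given: they have to be found in the camera images.
- stand: Fixed brown wooden stand, 300 (x) x 150 x 18 mm plate. Origin: centre of its underside, on the bench; z up; +x along its length, the way the board is pushed home. Aluminium rails guide the board's long edges (0 to 2 mm play, tops 28 mm above the bench); a dark end stop crosses its +x end (inner face x = 125 mm, top at 36 mm). The bolt's axis stands upright at x = 90 mm, y = 0.
- board: Loose plywood board, 250 (x) x 110 x 12 mm, 0.7 kg in all, lying on the stand's plate between the rails. Origin: centre of its underside. Home: origin at x = 0, y = 0, z = 18 mm of the stand, axes parallel, its +x edge against the end stop; it starts 30 to 60 mm short of that, towards -x. It slides with about 3 to 6 N.
- board_push (a point): Where to push: middle of the outer (-x) face of the dark wooden hand block on the board's -x end. The block measures 18 (x) x 60 (y) x 30 mm high; this point is 15 mm below its top, 45 mm above the bench. 10 mm of clear board top lies between it and the plaster block.
- board_slot (a point): Point on the board's top, in its 16 mm wide slot (open at the +x edge, 45 mm deep), that comes under the bolt's axis when the board is home; the slot takes the bolt's 10 mm shank. Three domed brass rivets on either side of the slot, 1.5 mm proud of the board, take the bolt's foot.
- ear: White plaster block 86 (x) x 78 (y) x 26 mm with a skin-coloured silicone ear on it, fixed to the board, its centre at x = -52 mm on the board; origin: centre of the block's underside; the top of the ear is 41 mm above it. Freshly painted: not to be touched.
- bolt: The clamp bolt, already started in its fast thread. Origin: on its upright axis at the lever's pivot, 67 mm above the bench at the start. Its z is up; its +x is the level direction towards which its lever folds (it turns with the bolt). Turning clockwise seen from above screws it down, 12 mm a turn (1.91 mm per rad). Steel cheeks flank the pivot (36 mm over both along y, up to 6 mm above the origin).
- bolt_foot (a point): Point 30 mm below the bolt's origin, near its round rubber foot (35 mm across; turns with it, presses on the rivets). The foot's true height differs by +-3 mm and cannot be read: it meets them after 1.2 to 4.6 rad. The bolt turns at 0.03 to 0.05 N m, then the torque climbs by about 0.25 N m per rad: snug is 0.12 to 0.18 N m (it then bears with 18 to 38 N). It does not turn back.
- lever (a joint): Fold angle of the red lever about the bolt's y axis: 0 = straight up along the bolt's axis (as at the start), 1.57 rad = flat, level, pointing along the bolt's +x. Its cam presses the foot 2.5 mm further down as it folds (stiff: 0.25 N m free, up to 0.4 N m with the bolt snug, that is 5 to 8 N pushed square 55 mm from the pivot); it stays where it is left.
- lever_pivot (a point): The lever's pivot, on the bolt's axis (same point as the bolt's origin); its axes turn with the lever: z along the lever towards its tip.
- lever_tip (a point): Middle of the lever's end, 72 mm from the pivot. The lever is a red bar 14 mm thick (along the bolt's x when upright) and 24 mm wide (along the bolt's y), free to be gripped from 12 to 72 mm from the pivot.
- powder_jar: Bystander: white jar with a black label, 68 mm across, 75 mm high; origin at the centre of its underside.
- brush: Bystander: paint brush, 190 mm long, lying flat beside the stand; origin at its middle, underside.
- paint_bottle: Bystander: skin-coloured paint bottle, 34 mm across, 75 mm high; origin at the centre of its underside.
- cup_a: Bystander: clear plastic cup, 84 mm across the rim, 105 mm high; origin at the centre of its underside.
- cup_b: Bystander: a second such cup.
- scissors: Bystander: scissors with black and red handles, 165 mm long, lying flat; origin near their pivot.
- spare_ear: Bystander: a second silicone ear on a loose plaster block, 86 x 78 mm, 41 mm high; origin at the centre of its underside.

How it is judged:
By the outcome, as a careful person would: the job done as asked, in the order asked, and still so for the second after the job is handed in, with the robot touching nothing.
It also fails if it takes over 72 s, if anything falls off the work surface, if the arm or the gripper's body presses on something with over 40 N, if the wrist force passes 120 N, or if a joint passes its speed limit or range.

## Working session

There is one attempt and no reset: what is moved stays moved. The work goes in short steps, Python scripts to look and compute and a tool call to move; the robot and the scene stay as the last step left them, time stands still between calls to the robot, and variables do not carry over. Pictures are saved under pics/ and viewed, at most 10 in all, crops included, and the job is handed in when it is done.

Besides the shell and the picture viewer there is one more tool, called after "Emit:" as name([rows], argument=value, ...), one row to a line, values as JSON. step_arm: Moves the arm, as the interface text tells. Its arguments: {"type":"object","properties":{"plan":{"type":"array"},"squeeze":{"type":"number"}},"required":["plan"]}

```bash
mkdir -p pics; ls; cat > h.py <<'E'
from rig import *
import numpy as np, cv2
from scipy.spatial.transform import Rotation as R
def cam(c):
    f=210/np.tan(np.radians(c["vertical_fov"])/2); Rm=cv2.Rodrigues(np.array(c["rvec"],float))[0]
    return f,Rm,np.array(c["tvec"],float).ravel()
def px(c,u,v,z=None):
    "pixel -> world, by depth, or by plane z"
    f,Rm,t=cam(c); d=np.array([(u-c["cx"])/f,(v-c["cy"])/f,1.])
    o=-Rm.T@t; w=Rm.T@d
    if z is None: return o+w*c["depth"][int(round(v)),int(round(u))]
    return o+w*(z-o[2])/w[2]
def proj(c,p):
    f,Rm,t=cam(c); q=Rm@np.asarray(p,float)+t
    return f*q[0]/q[2]+c["cx"],f*q[1]/q[2]+c["cy"]
E
python3 - <<'E'
from h import *
import pickle
for n in("scene","top"):
    c=capture(n); pickle.dump(c,open(n+".pkl","wb"))
    cv2.imwrite(f"pics/{n}.png",cv2.resize(c["color"][:,:,::-1],(800,600)))
    f,Rm,t=cam(c); print(n,f,-Rm.T@t,Rm[2])
print(sense())
E
```

```text
pics
scene 481.5230245114238 [1063.20129277  832.13538645  927.28905016] [-0.35031241 -0.67752115 -0.64671965]
top 490.01290353239 [ 486.34505125  -14.32408188 1351.82483277] [ 0.09849944 -0.01211225 -0.99506339]
{'time_s': 0.1, 'joints': array([-1.37937884e+00,  3.13370696e-01,  1.49831971e+00,  2.75545201e-05,
        1.33097230e+00, -2.23422224e-01]), 'dq': array([-0.0011747 , -0.00196923, -0.0017903 , -0.0021467 ,  0.00013766,
        0.00036834]), 'tau': array([ 2.09749684e-03, -4.12899613e+01, -2.60141587e+01, -1.53204819e-04,
        3.08575836e-03, -1.03596346e-05]), 'eef_pos': array([ 211.55490202, -480.34558472,  303.41978755]), 'ee_rot': array([-5.34742341e-04,  9.78566050e-01,  2.05932510e-01,  2.19407866e-05]), 'force': array([0.22050354, 0.97835122, 0.08222561]), 'wrist_torque': array([-0.04487954,  0.08468874,  0.0194483 ]), 'grip_force': 0.0, 'grip_width': 0.9994323561306719}
```

View pics/scene.png

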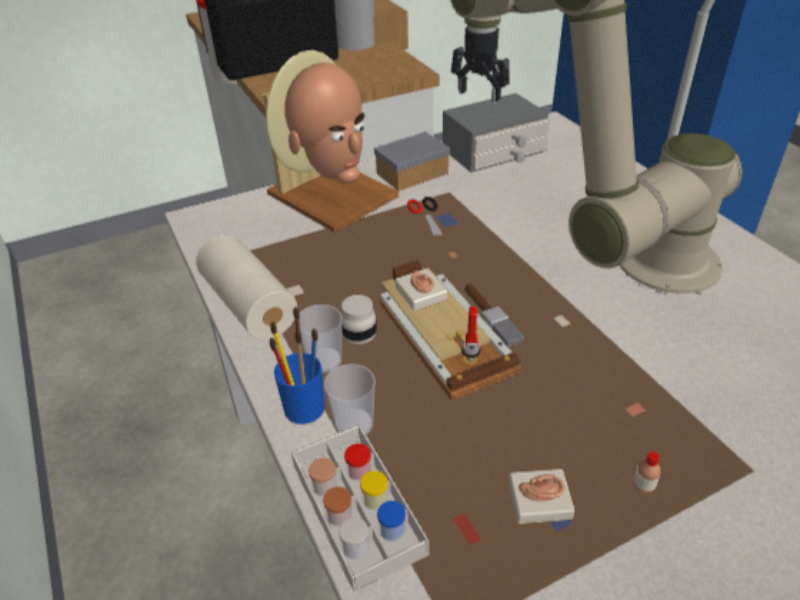

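View pics/top.png

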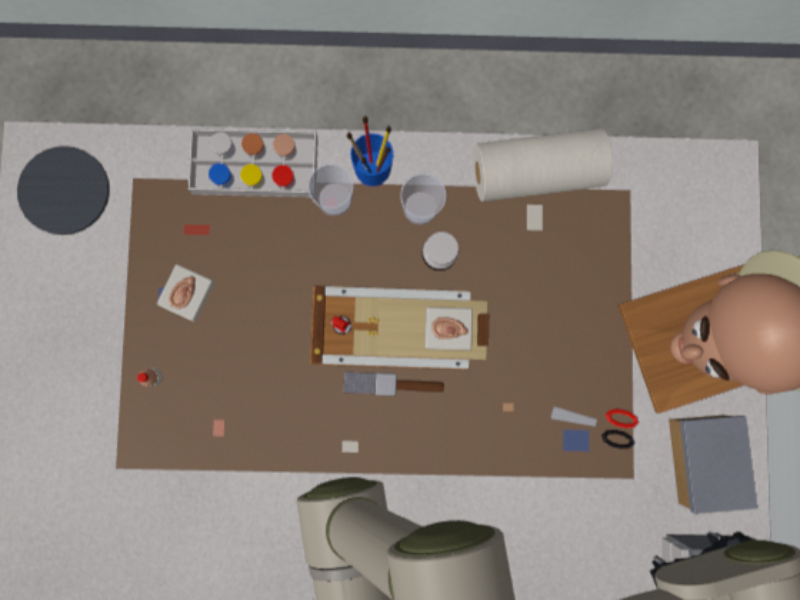

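Both views show the stand with its end stop at the left in the top view (about (318,326)), the bolt at (342,325) and the hand block at (483,330). Stand +x is roughly world +y. I'll enlarge both.

```bash
python3 - <<'E'
from h import *
import pickle
T=pickle.load(open("top.pkl","rb"));S=pickle.load(open("scene.pkl","rb"))
a=T["color"][190:270,205:355,::-1]; b=S["color"][175:280,262:372,::-1]
cv2.imwrite("pics/t2.png",cv2.resize(a,None,fx=5.3,fy=5.3,interpolation=cv2.INTER_CUBIC))
cv2.imwrite("pics/s2.png",cv2.resize(b,None,fx=5.5,fy=5.5,interpolation=cv2.INTER_CUBIC))
for u,v,z in((318,326,36),(342,325,None),(483,330,60),(345,295,28),(460,296,28),(345,361,28),(460,364,28)):
    print(u,v,px(T,u*.7,v*.7,z).round(1),px(T,u*.7,v*.7).round(1))
E
```

```text
318 326 [553.7 112.7  36. ] [553.8 112.9  34.1]
342 325 [551.2  61.4 137.6] [551.2  61.4 137.6]
483 330 [ 551.9 -194.4   60. ] [ 552.  -194.6   58.1]
345 295 [614.1  64.2  28. ] [614.5  64.4  24.5]
460 296 [ 617.3 -154.4   28. ] [ 617.1 -154.2   29.6]
345 361 [489.5  60.6  28. ] [489.5  60.7  26.3]
460 364 [ 488.5 -156.    28. ] [ 488.5 -156.    27.7]
```

View pics/t2.png

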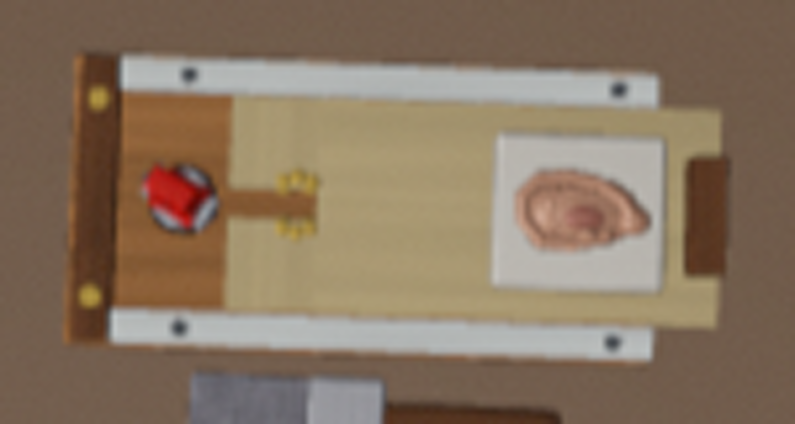

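View pics/s2.png

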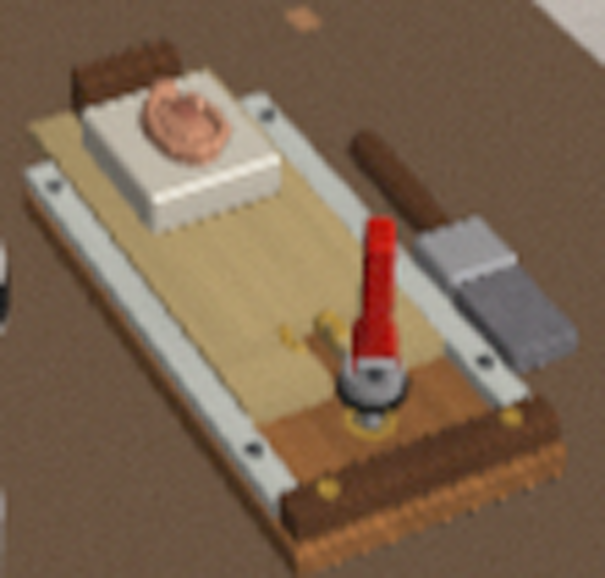

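The top crop gives the stand axis (rail screws at (190,75)/(180,328) and (618,90)/(612,342), stop's inner edge at (121,60)–(110,310)). The lever is red and upright, with its cheek pin facing the scene camera. I'll fit the stand frame, the hand block and the lever yaw.

```bash
cat > fit.py <<'E'
from h import *
import pickle
from scipy.optimize import minimize
T=pickle.load(open("top.pkl","rb"));S=pickle.load(open("scene.pkl","rb"))
P=lambda U,V,z:px(T,(U+.5)/5.3-.5+205,(V+.5)/5.3-.5+190,z)
m1=(P(190,75,28)+P(180,328,28))/2; m2=(P(618,90,28)+P(612,342,28))/2
d=(m1-m2)[:2]; d/=np.linalg.norm(d); n=np.array([-d[1],d[0]])
f=(P(121,60,36)+P(110,310,36))/2
o=m2[:2]+d*(d@(f[:2]-m2[:2])-125)
print("stand o",o,"yaw",np.degrees(np.arctan2(d[1],d[0])))
L=lambda p:np.r_[d@(p[:2]-o),n@(p[:2]-o),p[2]].round(1)
print("brass",L(P(98,97,36)),L(P(90,297,36)),"stop outer",L(P(78,55,18)),L(P(66,342,18)))
print("hand blk",L(P(728,158,60)),L(P(724,276,60)),"board end",L(P(720,108,30)),L(P(717,328,30)),"board front",L(P(232,95,30)),L(P(225,310,30)),"ear blk",L(P(497,133,56)),L(P(660,292,56)))
b=o+90*d; print("bolt",b)
def box(x,y,yaw,z0=79,z1=139):
    c,s=np.cos(yaw),np.sin(yaw)
    return [(x+c*a-s*e,y+s*a+c*e,z) for a in(-7,7) for e in(-12,12) for z in(z0,z1)]
K=8; M=[]
for c,(u0,v0,w,h) in((T,(225,215,32,28)),(S,(318,208,28,42))):
    im=cv2.resize(c["color"][v0:v0+h,u0:u0+w],None,fx=K,fy=K,interpolation=cv2.INTER_CUBIC).astype(int)
    M.append((c,u0,v0,((im[...,0]>120)&(im[...,1]<.4*im[...,0])&(im[...,2]<.4*im[...,0])).astype(np.uint8)))
def iou(q,full=False):
    r=[]
    for i,(c,u0,v0,m) in enumerate(M):
        p=np.array([proj(c,k) for k in box(q[0],q[1],q[2])])+(q[3+2*i],q[4+2*i])
        p=((p-(u0,v0)+.5)*K-.5).astype(np.float32)
        a=np.zeros_like(m); cv2.fillConvexPoly(a,np.round(cv2.convexHull(p)).astype(np.int32),1)
        r.append((a&m).sum()/(a|m).sum())
    return r if full else -sum(r)
for y0 in np.radians(range(0,180,15)):
    s=minimize(iou,[*b,y0,0,0,0,0],method="Nelder-Mead",options=dict(initial_simplex=np.array([[*b,y0,0,0,0,0]]+[[*(np.r_[b,y0,0,0,0,0]+e)] for e in np.diag([4,4,.2,.7,.7,.7,.7])]),maxiter=500))
    print(round(np.degrees(y0)),s.x[:2].round(1),np.degrees(s.x[2]).round(1)%180,s.x[3:].round(2),np.round(iou(s.x,1),3))
E
python3 fit.py
```

```text
stand o [556.03559202 -22.04099444] yaw 89.34871518286076
brass [135.8 -50.9  36. ] [135.4  50.5  36. ] stop outer [148.8 -73.9  18. ] [148.4  73.5  18. ]
hand blk [-181.9  -28.9   60. ] [-181.1   30.    60. ] board end [-181.7  -56.7   30. ] [-182.4   55.5   30. ] board front [ 68.1 -54.8  30. ] [67.4 54.7 30. ] ear blk [-66.4 -37.8  56. ] [-149.9   38.9   56. ]
bolt [557.05860578  67.95319117]
0 [557.   69.7] 146.2 [0.25 0.67 0.04 0.97] [0.754 0.764]
15 [557.9  70.6] 146.3 [0.61 0.89 0.12 1.14] [0.747 0.773]
30 [557.7  69.8] 30.3 [-0.27  0.11 -0.02  0.38] [0.561 0.409]
45 [556.   69.4] 56.4 [-0.19 -0.11 -0.28  0.7 ] [0.577 0.432]
60 [556.4  69.4] 56.7 [ 0.19 -0.24  0.18  0.47] [0.578 0.434]
75 [551.6  70.7] 146.0 [ 0.57 -1.51 -2.06  1.69] [0.742 0.765]
90 [555.5  74.1] 145.7 [ 2.01 -0.06 -1.4   0.47] [0.739 0.772]
105 [553.6  73. ] 145.6 [ 1.81 -0.74 -1.74  1.59] [0.731 0.763]
120 [555.1  68.8] 146.0 [-0.25 -0.15 -0.38  1.43] [0.747 0.763]
135 [555.6  68.2] 146.8 [-0.54  0.05 -0.42  1.76] [0.747 0.762]
150 [556.6  69.6] 146.2 [0.21 0.45 0.04 0.64] [0.751 0.749]
165 [557.   69.7] 146.9 [ 0.2   0.52 -0.02  0.66] [0.749 0.754]
```

```bash
cat >> h.py <<'E'
def rel(p,psi,s=None):
    "offset (cm) and rot (deg) from current pose to TCP p, tool down, tool x at yaw psi (deg)"
    s=s or sense(); q=s["ee_rot"]; A=R.from_quat([q[1],q[2],q[3],q[0]])
    B=R.from_euler("z",psi,degrees=True)*R.from_euler("x",180,degrees=True)
    print("t",round(s["time_s"],1),"off",(A.inv().apply(np.array(p)-s["eef_pos"])/10).round(2),"rot",np.degrees((A.inv()*B).as_rotvec()).round(1),"F",np.round(s["force"],1),"M",np.round(s["wrist_torque"],3),"p",s["eef_pos"].round(1),"j6",round(float(np.degrees(s["joints"][5])),1))
E
python3 -c "
from h import *
rel((556,-245,200),90)"
```

```text
t 0.1 off [41.01 -7.65 10.36] rot [ -0.   -0.  -66.2] F [0.2 1.  0.1] M [-0.045  0.085  0.019] p [ 211.6 -480.3  303.4] j6 -12.8
```

Emit:
step_arm([
  {"offset": [41, -7.65, 10.4], "rot": [0, 0, -66.2], "gripper": 0},
  {"offset": [41, -7.65, 10.4], "rot": [0, 0, -66.2], "gripper": 0},
  {"offset": [41, -7.65, 10.4], "rot": [0, 0, -66.2], "gripper": 0},
  {"offset": [41, -7.65, 10.4], "rot": [0, 0, -66.2], "gripper": 0},
  {"offset": [41, -7.65, 10.4], "rot": [0, 0, -66.2], "gripper": 0},
  {"offset": [41, -7.65, 10.4], "rot": [0, 0, -66.2], "gripper": 0},
  {"offset": [41, -7.65, 10.4], "rot": [0, 0, -66.2], "gripper": 0},
  {"offset": [41, -7.65, 10.4], "rot": [0, 0, -66.2], "gripper": 0},
  {"offset": [41, -7.65, 10.4], "rot": [0, 0, -66.2], "gripper": 0},
  {"offset": [41, -7.65, 10.4], "rot": [0, 0, -66.2], "gripper": 0},
  {"offset": [41, -7.65, 10.4], "rot": [0, 0, -66.2], "gripper": 0},
  {"offset": [41, -7.65, 10.4], "rot": [0, 0, -66.2], "gripper": 0},
])

```text
time_s: 1.3
eef_pos: [555.4, -246.0, 200.1]
ee_rot: [0.0, 0.708, 0.707, -0.0]
force: [0.8, -0.1, -0.5]
grip_width: -0.003
grip_force: 0.0
```

```bash
python3 -c "
from h import *
rel((556,-245,112),90)"
```

```text
t 1.3 off [0.1  0.06 8.81] rot [-0.   0.  -0.1] F [ 0.8 -0.1 -0.5] M [-0.008  0.028  0.039] p [ 555.4 -246.   200.1] j6 -34.8
```

Emit:
step_arm([
  {"offset": [0, 0, 4.5], "rot": [0, 0, 0], "gripper": 0},
  {"offset": [0, 0, 8.8], "rot": [0, 0, 0], "gripper": 0},
  {"offset": [0, 0, 8.8], "rot": [0, 0, 0], "gripper": 0},
  {"offset": [1.5, 0, 8.8], "rot": [0, 0, 0], "gripper": 0},
  {"offset": [2.3, 0, 8.8], "rot": [0, 0, 0], "gripper": 0},
  {"offset": [2.8, 0, 8.8], "rot": [0, 0, 0], "gripper": 0},
  {"offset": [3.3, 0, 8.8], "rot": [0, 0, 0], "gripper": 0},
  {"offset": [3.8, 0, 8.8], "rot": [0, 0, 0], "gripper": 0},
  {"offset": [4.4, 0, 8.8], "rot": [0, 0, 0], "gripper": 0},
  {"offset": [5.0, 0, 8.8], "rot": [0, 0, 0], "gripper": 0},
])

```text
time_s: 2.3
eef_pos: [556.8, -196.2, 113.7]
ee_rot: [0.003, 0.707, 0.707, 0.0]
force: [0.4, -5.7, 5.0]
grip_width: -0.002
grip_force: 3.1
```

```bash
python3 -c "
from h import *
rel((556,-165,112),90)
c=capture('top'); cv2.imwrite('pics/t3.png',cv2.resize(c['color'][180:280,205:355,::-1],None,fx=5.3,fy=5.3,interpolation=cv2.INTER_CUBIC))"
```

```text
t 2.3 off [ 3.13 -0.09  0.16] rot [ 0.2  0.2 -0. ] F [ 0.4 -5.7  5. ] M [-1.     0.019 -0.017] p [ 556.8 -196.2  113.7] j6 -30.7
```

Emit:
step_arm([
  {"offset": [0.6, 0, -0.1], "rot": [0, 0, 0], "gripper": 0},
  {"offset": [1.2, 0, -0.1], "rot": [0, 0, 0], "gripper": 0},
  {"offset": [1.8, 0, -0.1], "rot": [0, 0, 0], "gripper": 0},
  {"offset": [2.3, 0, -0.1], "rot": [0, 0, 0], "gripper": 0},
  {"offset": [2.7, 0, -0.1], "rot": [0, 0, 0], "gripper": 0},
  {"offset": [3.0, 0, -0.1], "rot": [0, 0, 0], "gripper": 0},
  {"offset": [3.0, 0, -0.1], "rot": [0, 0, 0], "gripper": 0},
])

```text
time_s: 3.05
eef_pos: [556.3, -165.0, 113.4]
ee_rot: [0.001, 0.707, 0.707, 0.0]
force: [0.7, -2.6, 2.0]
grip_width: 0.003
grip_force: 1.4
```

Emit:
step_arm([
  {"offset": [0.2, 0, 0], "rot": [0, 0, 0], "gripper": 0},
  {"offset": [0.4, 0, 0], "rot": [0, 0, 0], "gripper": 0},
  {"offset": [0.5, 0, 0], "rot": [0, 0, 0], "gripper": 0},
  {"offset": [0.6, 0, 0], "rot": [0, 0, 0], "gripper": 0},
])

```text
time_s: 3.45
eef_pos: [556.3, -159.6, 113.4]
ee_rot: [0.001, 0.707, 0.707, -0.0]
force: [0.1, -5.7, 4.3]
grip_width: -0.001
grip_force: 2.8
```

Emit:
step_arm([
  {"offset": [0.15, 0, 0], "rot": [0, 0, 0], "gripper": 0},
  {"offset": [0.3, 0, 0], "rot": [0, 0, 0], "gripper": 0},
])

```text
time_s: 3.65
eef_pos: [556.2, -156.7, 113.4]
ee_rot: [0.001, 0.707, 0.707, -0.0]
force: [0.1, -5.8, 4.2]
grip_width: -0.003
grip_force: 4.2
```

Emit:
step_arm([
  {"offset": [0.1, 0, 0], "rot": [0, 0, 0], "gripper": 0},
  {"offset": [0.2, 0, 0], "rot": [0, 0, 0], "gripper": 0},
])

```text
time_s: 3.85
eef_pos: [556.3, -156.3, 113.4]
ee_rot: [0.002, 0.707, 0.707, -0.001]
force: [-2.3, -19.9, -0.7]
grip_width: -0.0
grip_force: 9.9
```

Emit:
step_arm([
  {"offset": [0.05, 0, 0], "rot": [0, 0, 0], "gripper": 0},
  {"offset": [-1.0, 0, 0], "rot": [0, 0, 0], "gripper": 0},
  {"offset": [-3.5, 0, 0], "rot": [0, 0, 0], "gripper": 0},
  {"offset": [-3.5, 0, -4], "rot": [0, 0, 0], "gripper": 3},
  {"offset": [-3.5, 0, -8.5], "rot": [0, 0, 0], "gripper": 5},
  {"offset": [-3.5, 0, -13], "rot": [0, 0, 0], "gripper": 5},
  {"offset": [-3.5, 0, -13], "rot": [0, 0, 0], "gripper": 5},
])

```text
time_s: 4.55
eef_pos: [557.3, -189.5, 248.7]
ee_rot: [0.004, 0.707, 0.707, 0.002]
force: [1.3, -0.5, -0.4]
grip_width: 0.583
grip_force: 0.0
```

```bash
python3 -c "
from h import *
c=capture('top'); cv2.imwrite('pics/t3.png',cv2.resize(c['color'][180:280,205:355,::-1],None,fx=5.3,fy=5.3,interpolation=cv2.INTER_CUBIC))
rel((557,69.5,240),236)"
```

```text
t 4.6 off [25.86  0.04  0.49] rot [   0.     0.3 -146. ] F [-0.6  1.3 -0.4] M [-0.013 -0.014 -0.053] p [ 556.5 -189.1  245.2] j6 -30.2
```

View pics/t3.png

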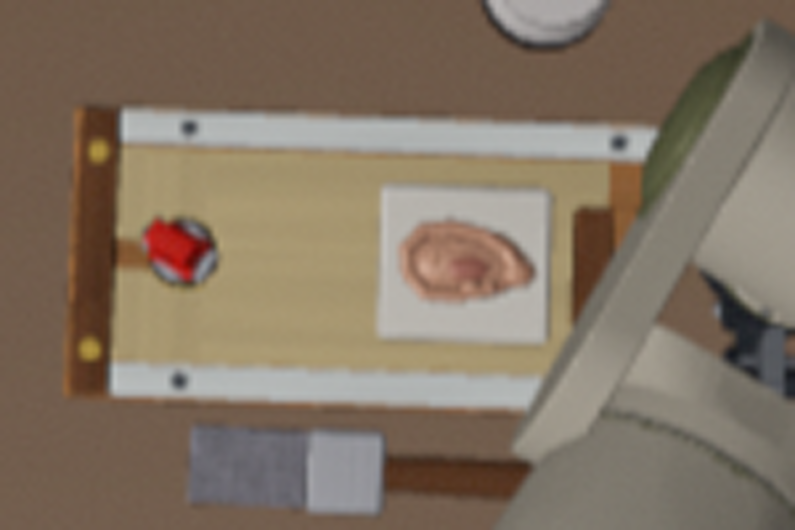

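The board's front edge now meets the end stop with no gap (x≈118). Next I move over the bolt.

Emit:
step_arm([
  {"offset": [2.2, 0, 0.5], "rot": [0, 0, -8], "gripper": 5},
  {"offset": [4.4, 0, 0.5], "rot": [0, 0, -16], "gripper": 5},
  {"offset": [6.6, 0, 0.5], "rot": [0, 0, -24], "gripper": 5},
  {"offset": [8.8, 0, 0.5], "rot": [0, 0, -32], "gripper": 5},
  {"offset": [11, 0, 0.5], "rot": [0, 0, -40], "gripper": 5},
  {"offset": [13.2, 0, 0.5], "rot": [0, 0, -48], "gripper": 5},
  {"offset": [15.4, 0, 0.5], "rot": [0, 0, -56], "gripper": 5},
  {"offset": [17.6, 0, 0.5], "rot": [0, 0, -64], "gripper": 5},
  {"offset": [19.8, 0, 0.5], "rot": [0, 0, -72], "gripper": 5},
  {"offset": [22, 0, 0.5], "rot": [0, 0, -80], "gripper": 5},
  {"offset": [24, 0, 0.5], "rot": [0, 0, -88], "gripper": 5},
  {"offset": [25.9, 0, 0.5], "rot": [0, 0, -96], "gripper": 5},
])

```text
time_s: 5.8
eef_pos: [555.3, 71.0, 236.0]
ee_rot: [-0.002, -0.055, 0.998, 0.001]
force: [-0.2, -0.7, 0.5]
grip_width: 0.586
grip_force: 0.0
```

Emit:
step_arm([
  {"offset": [0, 0, 0], "rot": [0, 0, -8], "gripper": 5},
  {"offset": [0, 0, 0], "rot": [0, 0, -16], "gripper": 5},
  {"offset": [0, 0, 0], "rot": [0, 0, -24], "gripper": 5},
  {"offset": [0, 0, 0], "rot": [0, 0, -32], "gripper": 5},
  {"offset": [0, 0, 0], "rot": [0, 0, -40], "gripper": 5},
  {"offset": [0, 0, 0], "rot": [0, 0, -47], "gripper": 5},
  {"offset": [0, 0, 0], "rot": [0, 0, -50], "gripper": 5},
  {"offset": [0, 0, 0], "rot": [0, 0, -50], "gripper": 5},
])

```text
time_s: 6.6
eef_pos: [555.5, 70.0, 236.2]
ee_rot: [-0.001, -0.469, 0.883, 0.001]
force: [-0.1, -0.2, -1.0]
grip_width: 0.583
grip_force: 0.0
```

```bash
python3 -c "
from h import *
c=capture('scene'); cv2.imwrite('pics/s3.png',cv2.resize(c['color'][130:280,240:390,::-1],None,fx=4,fy=4,interpolation=cv2.INTER_CUBIC))
rel((557,69.5,169),236); rel((557,69.5,169),236)"
```

```text
t 6.7 off [-0.04 -0.16  6.74] rot [ 0.2 -0.1 -0.1] F [-1.1  0.3 -1. ] M [-0.035  0.051  0.033] p [555.6  70.  236.5] j6 -150.7
t 6.7 off [-0.04 -0.16  6.74] rot [ 0.2 -0.1 -0.1] F [-1.1  0.3 -1. ] M [-0.035  0.051  0.033] p [555.6  70.  236.5] j6 -150.7
```

View pics/s3.png

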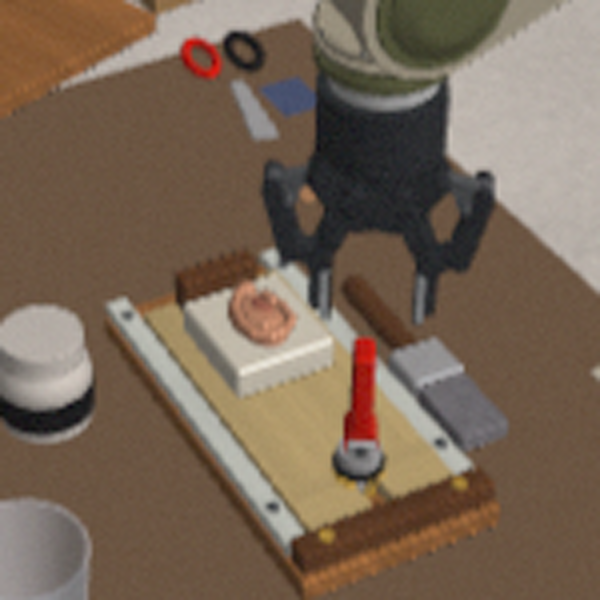

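The fingers straddle the lever (pads at x≈322 and 422, lever at 365) with the closing line across its thickness. I'll descend and grip.

Emit:
step_arm([
  {"offset": [0, -0.15, 2.5], "rot": [0, 0, 0], "gripper": 5},
  {"offset": [0, -0.15, 5], "rot": [0, 0, 0], "gripper": 5},
  {"offset": [0, -0.15, 6.7], "rot": [0, 0, 0], "gripper": 4},
  {"offset": [0, -0.15, 6.7], "rot": [0, 0, 0], "gripper": 2.5},
  {"offset": [0, -0.15, 6.7], "rot": [0, 0, 0], "gripper": 2},
  {"offset": [0, -0.15, 6.7], "rot": [0, 0, 0], "gripper": 1.8},
  {"offset": [0, -0.15, 6.7], "rot": [0, 0, 0], "gripper": 1.6},
  {"offset": [0, -0.15, 6.7], "rot": [0, 0, 0], "gripper": 1.6},
], squeeze=25)

```text
time_s: 7.45
eef_pos: [557.6, 68.9, 171.5]
ee_rot: [0.0, -0.469, 0.883, -0.0]
force: [-0.2, 0.3, -0.5]
grip_width: 0.184
grip_force: 0.0
```

```bash
python3 -c "
from h import *
rel((557,69.5,169),236)"
```

```text
t 7.5 off [-0.02  0.08  0.25] rot [-0.1  0.  -0. ] F [-0.2  0.3 -0.5] M [-0.004  0.008 -0.022] p [557.6  68.9 171.5] j6 -150.9
```

Emit:
step_arm([
  {"offset": [0, 0, 0], "rot": [0, 0, 0], "gripper": 1.3},
  {"offset": [0, 0, 0], "rot": [0, 0, 0], "gripper": 1.0},
  {"offset": [0, 0, 0], "rot": [0, 0, 0], "gripper": 1.0},
  {"offset": [0, 0, 0], "rot": [0, 0, 0], "gripper": 1.0},
], squeeze=25)

```text
time_s: 7.85
eef_pos: [557.6, 68.9, 171.3]
ee_rot: [0.0, -0.469, 0.883, -0.0]
force: [-0.1, -0.2, 4.7]
grip_width: 0.165
grip_force: 25.4
```

```bash
python3 -c "
from h import *
rel((557,69.5,169),236)"
```

```text
t 7.8 off [-0.02  0.09  0.23] rot [-0.  0. -0.] F [-0.1 -0.2  4.7] M [-0.1    0.038  0.016] p [557.6  68.9 171.3] j6 -150.9
```

Emit:
step_arm([
  {"offset": [0, 0, 0.02], "rot": [0, 0, 5], "gripper": 1.0},
  {"offset": [0, 0, 0.03], "rot": [0, 0, 10], "gripper": 1.0},
  {"offset": [0, 0, 0.05], "rot": [0, 0, 15], "gripper": 1.0},
  {"offset": [0, 0, 0.07], "rot": [0, 0, 20], "gripper": 1.0},
  {"offset": [0, 0, 0.08], "rot": [0, 0, 25], "gripper": 1.0},
  {"offset": [0, 0, 0.1], "rot": [0, 0, 30], "gripper": 1.0},
  {"offset": [0, 0, 0.12], "rot": [0, 0, 35], "gripper": 1.0},
  {"offset": [0, 0, 0.13], "rot": [0, 0, 40], "gripper": 1.0},
  {"offset": [0, 0, 0.15], "rot": [0, 0, 45], "gripper": 1.0},
  {"offset": [0, 0, 0.17], "rot": [0, 0, 50], "gripper": 1.0},
  {"offset": [0, 0, 0.18], "rot": [0, 0, 55], "gripper": 1.0},
  {"offset": [0, 0, 0.2], "rot": [0, 0, 60], "gripper": 1.0},
])

```text
time_s: 9.05
eef_pos: [557.5, 69.2, 169.3]
ee_rot: [0.0, 0.037, 0.999, 0.0]
force: [-0.8, 1.6, 5.7]
grip_width: 0.157
grip_force: 25.6
```

```bash
python3 -c "
from h import *
rel((557,69.5,169),236-60)"
```

```text
t 9.1 off [0.05 0.03 0.03] rot [ 0.   0.  -0.2] F [-0.8  1.6  5.7] M [0.226 0.184 0.039] p [557.5  69.2 169.3] j6 -90.7
```

Emit:
step_arm([
  {"offset": [0, 0, 0.01], "rot": [0, 0, 4], "gripper": 1.0},
  {"offset": [0, 0, 0.03], "rot": [0, 0, 8], "gripper": 1.0},
  {"offset": [0, 0, 0.04], "rot": [0, 0, 12], "gripper": 1.0},
  {"offset": [0, 0, 0.05], "rot": [0, 0, 16], "gripper": 1.0},
  {"offset": [0, 0, 0.07], "rot": [0, 0, 20], "gripper": 1.0},
  {"offset": [0, 0, 0.08], "rot": [0, 0, 24], "gripper": 1.0},
])

```text
time_s: 9.65
eef_pos: [557.5, 69.3, 168.6]
ee_rot: [0.0, 0.244, 0.97, 0.0]
force: [-0.4, 1.8, 6.4]
grip_width: 0.162
grip_force: 25.6
```

```bash
cat > m.py <<'E'
from h import *
r=[]
for i in range(4):
    s=sense(); r.append(s["wrist_torque"]); 
    if i<3: capture("top")
print("t",round(s["time_s"],2),"Mz",np.round([x[2] for x in r],3),"mean",np.mean(r,0).round(3),"F",np.round(s["force"],1),"j6",np.degrees(s["joints"][5]).round(1),"p",s["eef_pos"].round(1))
E
python3 m.py
```

```text
t 9.8 Mz [ 0.045 -0.046 -0.039 -0.093] mean [ 0.372  0.091 -0.033] F [0.5 2.  6.2] j6 -66.8 p [557.5  69.3 168.5]
```

```bash
cat > m.py <<'E'
from h import *
r=[]
for i in range(3):
    s=sense(); q=s["ee_rot"]; r.append((s["tau"][5],s["wrist_torque"][2],s["dq"][5]))
    if i<2: capture("top")
print("t",round(s["time_s"],2),"tau6,Mz,dq6",np.round(r,4).tolist(),"F",np.round(s["force"],1),"j6",np.degrees(s["joints"][5]).round(2),"psi",(2*np.degrees(np.arctan2(q[2],q[1]))).round(2),"p",s["eef_pos"].round(1))
E
python3 m.py
```

```text
t 9.9 tau6,Mz,dq6 [[0.1469, -0.0932, -0.0124], [-0.0018, -0.0575, -0.0044], [-0.0378, -0.0232, 0.0024]] F [-1.4  1.1  6.4] j6 -66.86 psi 151.96 p [557.5  69.3 168.5]
```

Emit:
step_arm([
  {"offset": [0, 0, 0.01], "rot": [0, 0, 4], "gripper": 1.0},
  {"offset": [0, 0, 0.03], "rot": [0, 0, 8], "gripper": 1.0},
  {"offset": [0, 0, 0.04], "rot": [0, 0, 12], "gripper": 1.0},
  {"offset": [0, 0, 0.05], "rot": [0, 0, 16], "gripper": 1.0},
  {"offset": [0, 0, 0.06], "rot": [0, 0, 20], "gripper": 1.0},
])

```text
time_s: 10.4
eef_pos: [557.6, 69.4, 167.9]
ee_rot: [0.0, 0.408, 0.913, 0.001]
force: [0.2, 3.1, 4.6]
grip_width: 0.16
grip_force: 25.4
```

```bash
python3 m.py
```

```text
t 10.5 tau6,Mz,dq6 [[-0.9089, 0.0275, 0.69], [-0.1747, -0.0689, -0.124], [0.5731, -0.0484, -0.0512]] F [0.4 3.2 5.5] j6 -46.76 psi 131.85 p [557.6  69.4 167.9]
```

```bash
cat > m.py <<'E'
from h import *
r=[]
for i in range(7):
    s=sense(); q=s["ee_rot"]; r.append(s["wrist_torque"][2])
    if i<6: capture("top")
print("t",round(s["time_s"],2),"Mz",np.round(r,3),"mean",np.mean(r[1:]).round(3),"F",np.round(s["force"],1),"j6",np.degrees(s["joints"][5]).round(2),"psi",(2*np.degrees(np.arctan2(q[2],q[1]))).round(2),"p",s["eef_pos"].round(1))
E
```

Emit:
step_arm([
  {"offset": [0, 0, 0.01], "rot": [0, 0, 4], "gripper": 1.0},
  {"offset": [0, 0, 0.03], "rot": [0, 0, 8], "gripper": 1.0},
  {"offset": [0, 0, 0.04], "rot": [0, 0, 12], "gripper": 1.0},
  {"offset": [0, 0, 0.05], "rot": [0, 0, 14], "gripper": 1.0},
  {"offset": [0, 0, 0.05], "rot": [0, 0, 15], "gripper": 1.0},
  {"offset": [0, 0, 0.05], "rot": [0, 0, 16], "gripper": 1.0},
  {"offset": [0, 0, 0.055], "rot": [0, 0, 17], "gripper": 1.0},
  {"offset": [0, 0, 0.06], "rot": [0, 0, 18], "gripper": 1.0},
])

```text
time_s: 11.3
eef_pos: [557.7, 69.4, 167.3]
ee_rot: [0.0, 0.545, 0.838, 0.001]
force: [1.5, 5.3, 6.2]
grip_width: 0.159
grip_force: 25.4
```

```bash
python3 m.py
```

```text
t 11.6 Mz [ 0.011  0.032 -0.057 -0.025 -0.029 -0.031 -0.024] mean -0.022 F [1.  4.4 5.7] j6 -28.86 psi 113.95 p [557.7  69.4 167.3]
```

Emit:
step_arm([
  {"offset": [0.1, 0, 0.01], "rot": [0, 0, 4], "gripper": 1.0},
  {"offset": [0.1, 0, 0.03], "rot": [0, 0, 8], "gripper": 1.0},
  {"offset": [0.1, 0, 0.04], "rot": [0, 0, 12], "gripper": 1.0},
  {"offset": [0.1, 0, 0.05], "rot": [0, 0, 15], "gripper": 1.0},
  {"offset": [0.1, 0, 0.055], "rot": [0, 0, 17], "gripper": 1.0},
  {"offset": [0.1, 0, 0.06], "rot": [0, 0, 18], "gripper": 1.0},
  {"offset": [0.1, 0, 0.06], "rot": [0, 0, 19], "gripper": 1.0},
  {"offset": [0.1, 0, 0.065], "rot": [0, 0, 20], "gripper": 1.0},
])

```text
time_s: 12.4
eef_pos: [557.6, 69.7, 166.6]
ee_rot: [0.001, 0.683, 0.731, 0.001]
force: [5.4, 1.0, 4.9]
grip_width: 0.158
grip_force: 25.3
```

```bash
python3 m.py
```

```text
t 12.7 Mz [ 0.038 -0.022  0.012 -0.011 -0.02  -0.029 -0.098] mean -0.028 F [5.4 1.2 3.6] j6 -8.76 psi 93.94 p [557.6  69.7 166.7]
```

Emit:
step_arm([
  {"offset": [0, 0.1, 0], "rot": [0, 0, 0], "gripper": 1.0},
  {"offset": [0, 0.1, 0.01], "rot": [0, 0, 4], "gripper": 1.0},
  {"offset": [0, 0.12, 0.03], "rot": [0, 0, 8], "gripper": 1.0},
  {"offset": [0, 0.12, 0.035], "rot": [0, 0, 10], "gripper": 1.0},
  {"offset": [0, 0.12, 0.04], "rot": [0, 0, 12], "gripper": 1.0},
  {"offset": [0, 0.12, 0.045], "rot": [0, 0, 13], "gripper": 1.0},
  {"offset": [0, 0.12, 0.045], "rot": [0, 0, 14], "gripper": 1.0},
  {"offset": [0, 0.12, 0.05], "rot": [0, 0, 15], "gripper": 1.0},
])

```text
time_s: 13.5
eef_pos: [558.1, 69.8, 166.1]
ee_rot: [0.0, 0.772, 0.636, -0.0]
force: [0.9, 0.9, 7.0]
grip_width: 0.164
grip_force: 25.8
```

```bash
python3 m.py
```

```text
t 13.8 Mz [-0.004  0.016 -0.014 -0.034 -0.038 -0.047 -0.027] mean -0.024 F [1.1 0.5 8. ] j6 6.25 psi 78.96 p [558.1  69.8 166.1]
```

Emit:
step_arm([
  {"offset": [0, 0.02, 0], "rot": [0, 0, 4], "gripper": 1.0},
  {"offset": [0, 0.03, 0.01], "rot": [0, 0, 8], "gripper": 1.0},
  {"offset": [0, 0.03, 0.02], "rot": [0, 0, 12], "gripper": 1.0},
  {"offset": [0, 0.03, 0.03], "rot": [0, 0, 15], "gripper": 1.0},
  {"offset": [0, 0.03, 0.035], "rot": [0, 0, 17], "gripper": 1.0},
  {"offset": [0, 0.03, 0.035], "rot": [0, 0, 18], "gripper": 1.0},
  {"offset": [0, 0.03, 0.04], "rot": [0, 0, 19], "gripper": 1.0},
  {"offset": [0, 0.03, 0.045], "rot": [0, 0, 20], "gripper": 1.0},
])

```text
time_s: 14.6
eef_pos: [558.3, 69.7, 165.4]
ee_rot: [-0.0, 0.871, 0.492, -0.0]
force: [0.8, -1.1, 6.2]
grip_width: 0.164
grip_force: 25.6
```

```bash
python3 m.py
```

```text
t 14.9 Mz [ 0.002  0.007 -0.023 -0.04  -0.082 -0.032 -0.018] mean -0.031 F [ 0.9 -0.   6.4] j6 26.25 psi 58.95 p [558.3  69.7 165.4]
```

```bash
cat > q.py <<'E'
from h import *
s=sense();q=s["ee_rot"];print(round(s["time_s"],2),"Mz",s["wrist_torque"][2].round(3),"F",s["force"].round(1),"psi",(2*np.degrees(np.arctan2(q[2],q[1]))).round(2))
E
```

Emit:
step_arm([
  {"offset": [0, 0, 0], "rot": [0, 0, 2], "gripper": 1.0},
  {"offset": [0, 0, 0.01], "rot": [0, 0, 4], "gripper": 1.0},
  {"offset": [0, 0, 0.02], "rot": [0, 0, 6], "gripper": 1.0},
])

```text
time_s: 15.2
eef_pos: [558.4, 69.7, 165.2]
ee_rot: [0.0, 0.895, 0.445, -0.0]
force: [1.4, -0.0, 6.4]
grip_width: 0.158
grip_force: 25.6
```

```bash
python3 q.py
```

```text
15.2 Mz 0.038 F [ 1.4 -0.   6.4] psi 52.88
```

Emit:
step_arm([
  {"offset": [0, 0, 0], "rot": [0, 0, 2], "gripper": 1.0},
  {"offset": [0, 0, 0.01], "rot": [0, 0, 4], "gripper": 1.0},
  {"offset": [0, 0, 0.02], "rot": [0, 0, 6], "gripper": 1.0},
])

```text
time_s: 15.5
eef_pos: [558.4, 69.7, 165.1]
ee_rot: [0.0, 0.917, 0.398, -0.0]
force: [1.7, -1.0, 7.2]
grip_width: 0.163
grip_force: 25.7
```

```bash
python3 q.py
```

```text
15.5 Mz 0.037 F [ 1.7 -1.   7.2] psi 46.88
```

Emit:
step_arm([
  {"offset": [0, 0, 0], "rot": [0, 0, 2], "gripper": 1.0},
  {"offset": [0, 0, 0.01], "rot": [0, 0, 4], "gripper": 1.0},
  {"offset": [0, 0, 0.02], "rot": [0, 0, 6], "gripper": 1.0},
])

```text
time_s: 15.8
eef_pos: [558.4, 69.6, 165.0]
ee_rot: [0.0, 0.937, 0.349, -0.0]
force: [1.4, -0.5, 7.4]
grip_width: 0.159
grip_force: 25.7
```

```bash
python3 m.py
```

```text
t 16.1 Mz [ 0.046  0.017  0.028 -0.045  0.02  -0.042 -0.055] mean -0.013 F [ 0.5 -0.6  7.1] j6 44.25 psi 40.96 p [558.4  69.6 164.9]
```

Emit:
step_arm([
  {"offset": [0, 0, 0], "rot": [0, 0, 2], "gripper": 1.0},
  {"offset": [0, 0, 0.01], "rot": [0, 0, 4], "gripper": 1.0},
  {"offset": [0, 0, 0.02], "rot": [0, 0, 6], "gripper": 1.0},
])

```text
time_s: 16.4
eef_pos: [558.4, 69.6, 164.8]
ee_rot: [0.0, 0.954, 0.3, -0.0]
force: [1.6, -0.6, 7.9]
grip_width: 0.162
grip_force: 25.8
```

```bash
python3 q.py
```

```text
16.4 Mz 0.175 F [ 1.6 -0.6  7.9] psi 34.89
```

Emit:
step_arm([
  {"offset": [0, 0, 0], "rot": [0, 0, 2], "gripper": 1.0},
  {"offset": [0, 0, 0.01], "rot": [0, 0, 4], "gripper": 1.0},
  {"offset": [0, 0, 0.02], "rot": [0, 0, 6], "gripper": 1.0},
])

```text
time_s: 16.7
eef_pos: [558.5, 69.6, 164.7]
ee_rot: [0.0, 0.968, 0.249, -0.0]
force: [1.2, -0.8, 7.2]
grip_width: 0.163
grip_force: 25.9
```

```bash
python3 q.py
```

```text
16.7 Mz 0.153 F [ 1.2 -0.8  7.2] psi 28.9
```

Emit:
step_arm([
  {"offset": [0, 0, 0], "rot": [0, 0, 2], "gripper": 1.0},
  {"offset": [0, 0, 0.01], "rot": [0, 0, 4], "gripper": 1.0},
  {"offset": [0, 0, 0.02], "rot": [0, 0, 6], "gripper": 1.0},
])

```text
time_s: 17.0
eef_pos: [558.5, 69.5, 164.5]
ee_rot: [0.0, 0.98, 0.199, -0.0]
force: [0.4, -2.1, 7.5]
grip_width: 0.161
grip_force: 26.0
```

```bash
python3 q.py
```

```text
17.0 Mz 0.144 F [ 0.4 -2.1  7.5] psi 22.9
```

```bash
python3 m.py
```

```text
t 17.3 Mz [0.144 0.128 0.021 0.013 0.041 0.114 0.024] mean 0.057 F [ 1.5 -0.7  7.8] j6 62.25 psi 22.97 p [558.5  69.6 164.5]
```

Emit:
step_arm([
  {"offset": [0, 0, 0], "rot": [0, 0, 0.7], "gripper": 1.0},
])

```text
time_s: 17.4
eef_pos: [558.5, 69.5, 164.5]
ee_rot: [0.0, 0.981, 0.193, -0.0]
force: [0.1, -2.6, 9.2]
grip_width: 0.159
grip_force: 25.9
```

```bash
python3 q.py
```

```text
17.4 Mz 0.148 F [ 0.1 -2.6  9.2] psi 22.27
```

Emit:
step_arm([
  {"offset": [0, 0, 0], "rot": [0, 0, 0.7], "gripper": 1.0},
])

```text
time_s: 17.5
eef_pos: [558.5, 69.5, 164.5]
ee_rot: [0.0, 0.982, 0.187, -0.0]
force: [1.9, -2.1, 9.2]
grip_width: 0.161
grip_force: 25.9
```

```bash
python3 q.py
```

```text
17.5 Mz 0.186 F [ 1.9 -2.1  9.2] psi 21.55
```

Emit:
step_arm([
  {"offset": [0, 0, 0], "rot": [0, 0, 0.7], "gripper": 1.0},
])

```text
time_s: 17.6
eef_pos: [558.5, 69.5, 164.5]
ee_rot: [0.0, 0.983, 0.181, -0.0]
force: [1.5, -1.5, 7.3]
grip_width: 0.159
grip_force: 25.9
```

```bash
python3 m.py
```

```text
t 17.9 Mz [0.209 0.106 0.123 0.099 0.114 0.077 0.12 ] mean 0.107 F [ 1.4 -1.9  7.7] j6 64.34 psi 20.88 p [558.5  69.5 164.5]
```

Snug, reading about 0.15–0.18 N m while turning. I'll release and nudge the lever with one pad to find its fold direction.

Emit:
step_arm([
  {"offset": [0, 0, 0], "rot": [0, 0, 0], "gripper": 3.0},
  {"offset": [0, 0, 0], "rot": [0, 0, 0], "gripper": 3.0},
  {"offset": [0, 0, 0], "rot": [0, 0, 0], "gripper": 3.0},
  {"offset": [0, 0.4, 0], "rot": [0, 0, 0], "gripper": 3.0},
  {"offset": [0, 0.7, 0], "rot": [0, 0, 0], "gripper": 3.0},
  {"offset": [0, 0.9, 0], "rot": [0, 0, 0], "gripper": 3.0},
  {"offset": [0, 0.9, 0], "rot": [0, 0, 0], "gripper": 3.0},
])

```text
time_s: 18.6
eef_pos: [561.5, 61.6, 164.0]
ee_rot: [-0.001, 0.983, 0.181, -0.0]
force: [-1.7, 3.0, 0.1]
grip_width: 0.347
grip_force: 1.6
```

Emit:
step_arm([
  {"offset": [0, 0.1, 0], "rot": [0, 0, 0], "gripper": 3.0},
  {"offset": [0, 0.2, 0], "rot": [0, 0, 0], "gripper": 3.0},
])

```text
time_s: 18.8
eef_pos: [562.0, 60.5, 164.1]
ee_rot: [-0.001, 0.983, 0.181, -0.0]
force: [-3.0, 7.7, 2.6]
grip_width: 0.347
grip_force: 4.4
```

```bash
python3 q.py
```

```text
18.8 Mz 0.002 F [-3.   7.7  2.6] psi 20.87
```

Emit:
step_arm([
  {"offset": [0, 0.1, 0], "rot": [0, 0, 0], "gripper": 3.0},
  {"offset": [0, 0.2, 0], "rot": [0, 0, 0], "gripper": 3.0},
])

```text
time_s: 19.0
eef_pos: [562.7, 58.8, 164.3]
ee_rot: [-0.001, 0.983, 0.181, -0.0]
force: [-3.5, 7.9, 4.8]
grip_width: 0.351
grip_force: 4.7
```

Emit:
step_arm([
  {"offset": [0, 0.2, 0], "rot": [0, 0, 0], "gripper": 3.0},
  {"offset": [0, 0.4, 0], "rot": [0, 0, 0], "gripper": 3.0},
])

```text
time_s: 19.2
eef_pos: [564.2, 55.0, 164.6]
ee_rot: [-0.001, 0.983, 0.181, -0.0]
force: [-4.3, 8.4, 7.0]
grip_width: 0.352
grip_force: 5.0
```

The lever gives way at about 9 N, so it folds toward tool +y (world −69°). I'll back off, lift, close and come round behind it.

Emit:
step_arm([
  {"offset": [0, -0.7, 0], "rot": [0, 0, 0], "gripper": 3.2},
  {"offset": [0, -0.7, -2], "rot": [0, 0, 0], "gripper": 3.2},
  {"offset": [0, -0.7, -5], "rot": [0, 0, 0], "gripper": 3.2},
  {"offset": [0, -0.7, -8], "rot": [0, 0, 0], "gripper": 3.2},
  {"offset": [0, -0.7, -8.5], "rot": [0, 0, 0], "gripper": 3.2},
  {"offset": [0, -2, -8.5], "rot": [0, 0, -8], "gripper": 0},
  {"offset": [0, -4, -8.5], "rot": [0, 0, -16], "gripper": 0},
  {"offset": [0, -4, -8.5], "rot": [0, 0, -24], "gripper": 0},
  {"offset": [0, -4, -8.5], "rot": [0, 0, -32], "gripper": 0},
  {"offset": [0, -4, -8.5], "rot": [0, 0, -40], "gripper": 0},
  {"offset": [0, -4, -8.5], "rot": [0, 0, -48], "gripper": 0},
  {"offset": [0, -4, -8.5], "rot": [0, 0, -56], "gripper": 0},
])

```text
time_s: 20.4
eef_pos: [550.1, 91.3, 248.2]
ee_rot: [-0.0, 0.782, 0.624, -0.001]
force: [-0.3, -0.5, 0.4]
grip_width: 0.0
grip_force: 0.0
```

Emit:
step_arm([
  {"offset": [0, 0, 0], "rot": [0, 0, -8], "gripper": 0},
  {"offset": [0, 0, 0], "rot": [0, 0, -16], "gripper": 0},
  {"offset": [0, 0, 0], "rot": [0, 0, -24], "gripper": 0},
  {"offset": [0, 0, 0], "rot": [0, 0, -31], "gripper": 0},
  {"offset": [0, 0, 0], "rot": [0, 0, -34], "gripper": 0},
  {"offset": [0, 0, 0], "rot": [0, 0, -34], "gripper": 0},
])

```text
time_s: 21.0
eef_pos: [550.1, 91.3, 248.3]
ee_rot: [-0.0, 0.567, 0.824, -0.0]
force: [0.2, 0.1, 0.4]
grip_width: 0.0
grip_force: 0.0
```

```bash
python3 -c "
from h import *
rel((549.2,93.8,188),111)
c=capture('scene'); cv2.imwrite('pics/s4.png',cv2.resize(c['color'][150:270,265:385,::-1],None,fx=5,fy=5,interpolation=cv2.INTER_CUBIC))"
```

```text
t 21.0 off [0.26 0.01 6.03] rot [-0.1  0.  -0.1] F [0.2 0.1 0.4] M [-0.043 -0.004 -0.041] p [550.1  91.3 248.3] j6 -23.5
```

View pics/s4.png

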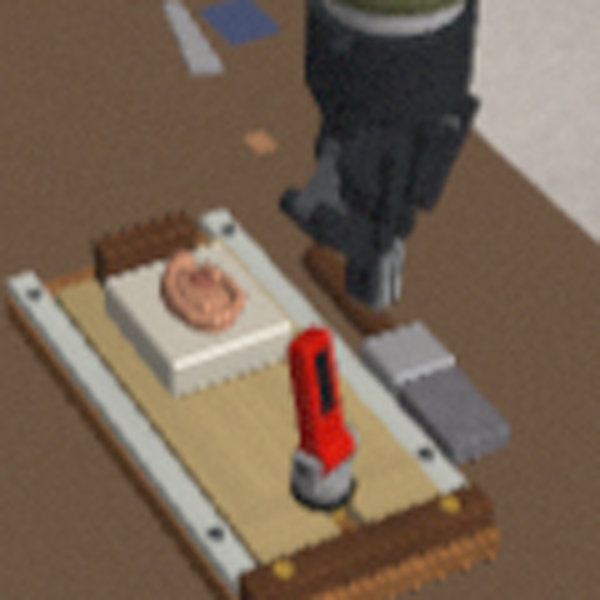

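The lever leans about 10° toward the ear side, with tip at (310,340) and bolt at (325,480), which confirms the fold direction. I'll go down behind it and touch.

Emit:
step_arm([
  {"offset": [0.6, 0, 0], "rot": [0, 0, 0], "gripper": 0},
  {"offset": [0.6, 0, 3], "rot": [0, 0, 0], "gripper": 0},
  {"offset": [0.6, 0, 6], "rot": [0, 0, 0], "gripper": 0},
  {"offset": [0.26, 0, 6], "rot": [0, 0, 0], "gripper": 0},
  {"offset": [-0.5, 0, 6], "rot": [0, 0, 0], "gripper": 0},
  {"offset": [-1.1, 0, 6], "rot": [0, 0, 0], "gripper": 0},
  {"offset": [-1.5, 0, 6], "rot": [0, 0, 0], "gripper": 0},
  {"offset": [-1.9, 0, 6.05], "rot": [0, 0, 0], "gripper": 0},
])

```text
time_s: 21.85
eef_pos: [557.5, 73.3, 189.7]
ee_rot: [0.001, 0.568, 0.823, 0.001]
force: [-0.8, 4.2, 4.5]
grip_width: 0.002
grip_force: 2.6
```

Emit:
step_arm([
  {"offset": [-0.5, 0, 0.1], "rot": [0, 0, 0], "gripper": 0},
  {"offset": [-1.0, 0, 0.22], "rot": [0, 0, 0], "gripper": 0},
  {"offset": [-1.5, 0, 0.41], "rot": [0, 0, 0], "gripper": 0},
  {"offset": [-2.0, 0, 0.65], "rot": [0, 0, 0], "gripper": 0},
  {"offset": [-2.45, 0, 0.94], "rot": [0, 0, 0], "gripper": 0},
])

```text
time_s: 22.35
eef_pos: [566.5, 50.5, 180.3]
ee_rot: [0.001, 0.567, 0.823, 0.001]
force: [-1.0, 2.0, 6.5]
grip_width: 0.001
grip_force: 2.9
```

```bash
python3 q.py
```

```text
22.35 Mz -0.044 F [-1.   2.   6.5] psi 110.87
```

Emit:
step_arm([
  {"offset": [-0.45, 0, 0.34], "rot": [0, 0, 0], "gripper": 0},
  {"offset": [-0.85, 0, 0.71], "rot": [0, 0, 0], "gripper": 0},
  {"offset": [-1.25, 0, 1.13], "rot": [0, 0, 0], "gripper": 0},
  {"offset": [-1.54, 0, 1.57], "rot": [0, 0, 0], "gripper": 0},
  {"offset": [-1.81, 0, 2.06], "rot": [0, 0, 0], "gripper": 0},
  {"offset": [-2.05, 0, 2.55], "rot": [0, 0, 0], "gripper": 0},
  {"offset": [-2.2, 0, 3.1], "rot": [0, 0, 0], "gripper": 0},
])

```text
time_s: 23.05
eef_pos: [575.0, 29.0, 149.7]
ee_rot: [0.003, 0.567, 0.823, 0.001]
force: [1.6, -3.8, 7.3]
grip_width: 0.0
grip_force: 3.6
```

```bash
python3 q.py
```

```text
23.05 Mz 0.053 F [ 1.6 -3.8  7.3] psi 110.86
```

Emit:
step_arm([
  {"offset": [-0.1, 0, 0.5], "rot": [0, 0, 0], "gripper": 0},
  {"offset": [-0.15, 0, 0.8], "rot": [0, 0, 0], "gripper": 0},
])

```text
time_s: 23.25
eef_pos: [575.6, 27.5, 141.5]
ee_rot: [0.003, 0.567, 0.823, 0.0]
force: [2.8, -3.9, 7.6]
grip_width: -0.001
grip_force: 3.7
```

Emit:
step_arm([
  {"offset": [0, 0, 0.1], "rot": [0, 0, 0], "gripper": 0},
  {"offset": [0, 0, 0.2], "rot": [0, 0, 0], "gripper": 0},
])

```text
time_s: 23.45
eef_pos: [575.7, 27.4, 139.9]
ee_rot: [0.003, 0.567, 0.823, 0.0]
force: [1.8, -4.9, 9.7]
grip_width: -0.001
grip_force: 5.0
```

Emit:
step_arm([
  {"offset": [0, 0, 0.1], "rot": [0, 0, 0], "gripper": 0},
])

```text
time_s: 23.55
eef_pos: [575.9, 27.4, 139.4]
ee_rot: [0.003, 0.567, 0.823, 0.001]
force: [0.2, -4.6, 16.4]
grip_width: 0.002
grip_force: 8.0
```

Emit:
step_arm([
  {"offset": [0, 0, 0.1], "rot": [0, 0, 0], "gripper": 0},
])

```text
time_s: 23.65
eef_pos: [576.0, 27.4, 139.0]
ee_rot: [0.004, 0.567, 0.823, 0.001]
force: [-1.6, -4.3, 20.7]
grip_width: -0.001
grip_force: 10.3
```

Emit:
step_arm([
  {"offset": [0, 0, 0.03], "rot": [0, 0, 0], "gripper": 0},
  {"offset": [0, 0, -1], "rot": [0, 0, 0], "gripper": 0},
  {"offset": [0, 0, -5], "rot": [0, 0, 0], "gripper": 0},
  {"offset": [0, 0, -10], "rot": [0, 0, 0], "gripper": 0},
  {"offset": [4, 0, -13], "rot": [0, 0, 0], "gripper": 0},
  {"offset": [8, 0, -13], "rot": [0, 0, 0], "gripper": 0},
  {"offset": [11, 0, -13], "rot": [0, 0, 0], "gripper": 0},
  {"offset": [11, 0, -13], "rot": [0, 0, 0], "gripper": 0},
])

```text
time_s: 24.45
eef_pos: [533.8, 134.1, 266.6]
ee_rot: [-0.0, 0.566, 0.824, 0.0]
force: [0.8, 0.0, 0.1]
grip_width: 0.002
grip_force: 0.0
```

```bash
python3 - <<'E'
from h import *
S=capture('scene');T=capture('top')
a=cv2.resize(S['color'][170:280,262:372,::-1],(500,500),interpolation=cv2.INTER_CUBIC)
b=cv2.resize(T['color'][190:270,205:285,::-1],(300,300),interpolation=cv2.INTER_CUBIC)
o=np.zeros((500,800,3),np.uint8);o[:,:500]=a;o[:300,500:]=b;cv2.imwrite('pics/f.png',o)
for n,c,sl in(("S",S,(slice(190,270),slice(300,372))),("T",T,(slice(190,270),slice(205,285)))):
    im=c["color"][sl].astype(int);m=(im[...,0]>100)&(im[...,1]<.4*im[...,0])&(im[...,2]<.4*im[...,0])
    v,u=np.nonzero(m);P=np.array([px(c,x+sl[1].start,y+sl[0].start) for x,y in zip(u,v)])
    d=(P[:,:2]-(558.5,69.5))@(.358,-.934); k=d>15
    print(n,len(P),"height vs distance along lever:",[(a,P[k&(abs(d-a)<8),2].max().round(1) if (k&(abs(d-a)<8)).any() else None) for a in(25,40,55,68)],np.unique(np.round(P[k,2],0))[:3])
E
```

```text
S 197 height vs distance along lever: [(25, np.float64(69.0)), (40, np.float64(69.1)), (55, np.float64(70.6)), (68, np.float64(70.6))] [56. 57. 58.]
T 194 height vs distance along lever: [(25, np.float64(74.5)), (40, np.float64(73.4)), (55, np.float64(1351.8)), (68, np.float64(72.2))] [62. 63. 64.]
```

View pics/f.png

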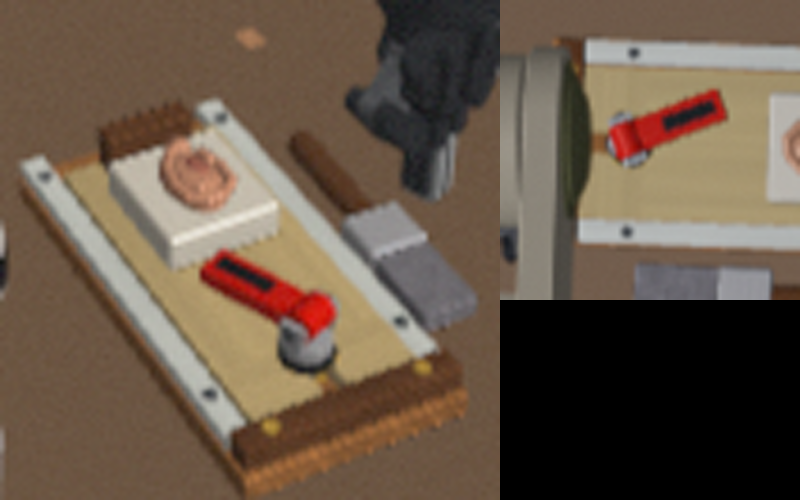

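The lever lies flat and level, clear of the ear (tip at (215,265)). The board is still home and the gripper is clear of everything, so I'm handing in.

```bash
python3 -c "
from rig import *
print(finish_job())"
```

```text
the job is handed in; nothing more can be done
None
```

The board is home against the end stop, the bolt is turned down to about 0.15–0.18 N m (noisy readings, near the top of the snug range), the lever is folded flat, and the job is handed in (no verdict shown).

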